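# Hang the slide rack on the stainer

## Robot

A 6-joint arm with a two-finger parallel gripper is mounted at the origin on a cart in front of the work surface, level with it; the furniture and walls round the work are solid. World frame = base frame: x ahead of the robot, y to its left, z up, the work surface at z = 0. Lengths are in m, angles in rad, forces in N, time in s.
With the tool pointing down it reaches from about 0.25 to 0.8 m from the base axis. Payload 8.5 kg.
Tool frame: the origin (TCP) lies on the centre line of the jaws, within the pads' length; the fingertips stand ahead of it and the grasp point (between the pads) lies 6 mm ahead of it (robot.tips_ahead is the z of the fingertips in the tool frame, in m); z points along the fingers, y is the line along which they close (so a half turn about z gives the same grasp; the last joint's range is limited). The gripper opens to 85 mm and grips with 20 to 120 N. Pads are 22 mm wide; open, the fingers measure 114 mm over their backs; the gripper's body (76 mm by 85 mm) begins 54 mm behind the grasp point. The pads swing forward as they close: fully open they stand 13 mm farther back than shut.
Start: joints at [-1.158, 0.238, -0.013, 1.319, 0, 1.571], TCP at [0.211, -0.481, 0.256] pointing down, gripper open.
Joint ranges: [-2.66, 2.66], [-1.03, 1.9], [-1.14, 1.46], [-1.82, 2.27], [-1.45, 1.34], [-3.14, 3.14]. Speed limits (rad/s): [2.22, 2.22, 2.79, 3.14, 3.14, 3.14].

## Interface

Orientations are given as [roll, pitch, yaw] about the fixed x, y, z axes, in that order (R = Rz(yaw) Ry(pitch) Rx(roll)).
In Python, from workcell import robot, grab_frame, calibration gives the robot as it stands. The module is installed in compiled form; this text tells all that it offers.
- The arm moves only by the tool apply_moves, never from a script. Its argument "commands" is a list that holds one entry, the list of rows, each a list of 5 numbers: the shift along the tool's x, y, z in mm, then the turn about the tool's z in rad, then the finger opening in mm, from 0 to 85.4. In form: [[[dx, dy, dz, spin, gripper], ...]]. A call has exactly 8 rows; each row is the pose to reach, as a shift and turn from the pose commanded when the call began, along the tool's axes at that moment; what a row does not reach only later rows make up. A row lasts 1/12 s, in which the tool goes at most 41.7 mm and 7.16 degrees, less where a joint would pass 70% of its speed; a pose out of reach is approached as far as the arm can. A call with a gripper value outside its range is refused whole. The fingers move at their own pace and stop on an object; "grip_force" is the grip in N (left out, the last holds). Time passes only in rows, so rows that repeat a pose let the fingers close, or fill a call up. It gives the time, the measured TCP pose, the force, the opening and the grip force at its end, in the units of the state.
- robot.sense(): the state, without advancing time (a new reading comes with each control period).
- grab_frame(name): name is "scene" or "top" or "wrist"; returns the picture (480x640x3 uint8, red, green, blue); there is no depth.
- calibration(name): a dict with "mtx" (3x3 intrinsics, pixels), "k1" (the pictures are not rectified: a ray, as slopes to the right and down, at radius r is drawn at 1 + k1 r^2 times it, then the intrinsics apply), "xyz" and "orientation" of the camera in the world. Camera axes: x right, y down, z forward; pixel columns grow to the right and rows downward; lengths in m; the calibration is good to about 2 mm. A picture is of the moment at which its call begins: read the wrist's pose just before it. calibration takes no time and is no camera call; for the wrist camera it gives the pose at the moment of the call.
- robot.sign_off(): hands the job in; it is judged then, once.
The state is a dict: "t": time; "joints": joint angles; "qd": joint speeds; "tau": joint torques, N m; "ee_pos": TCP position; "tool_rot": TCP orientation; "ft_force": force on the tool from outside, world axes, zero at the start; "wrist_torque": the same for the moment, N m; "finger_gap": finger opening in m; "grasp_force": force on a finger pad.
Only numpy, scipy, OpenCV 4.12 (cv2) and the standard library are available. Lean on these libraries where they do the work, as an engineer would, in place of code of your own. Each camera call takes 0.05 s, during which the arm holds its last target. There are 200 camera calls.

## Task

The drained slide rack hangs on the drain stand; hang it on the slide stainer's hook instead, carrying it level all the way, never putting it down and leaving everything else where it is. Lay its crossbar on the stainer's two prongs, push it gently back until it meets the stop, then press it gently down past the spring catch until the bar is fully down in its seat and the catch has closed over it. The slides are glass: never press the rack hard against either hook; let go at the end and leave it hanging.

Things in the scene. Friction and masses are not known exactly. Their poses are not given: they have to be found in the camera images.
- slide_rack: Steel rack of six glass slides, 60 (x) x 94 (y) x 168 mm tall, 0.17 to 0.34 kg; origin: centre of its underside, z up. Basket 34 mm tall; end uprights at y = +-42 mm carry a spreader rod (6 mm thick, along y, 60 mm above the underside); from its middle a round 8 mm stem rises to the crossbar and the blue grip tab. Hangs upright by itself.
- rack_bar (a point): Middle of the rack's crossbar, 100 mm above its underside: a 6 mm round bar along the rack's y, 60 mm long, 10 mm discs on its ends. Hooks carry the rack by this bar, one prong each side of the stem.
- rack_tab (a point): Grip point in the blue tab on top of the rack, 52 mm above the crossbar's middle. The tab is 14 mm (x) x 20 mm (y) and reaches from 32 to 68 mm above the bar. Gripped across its 14 mm (fingers closing along the rack's x) the rack does not pivot in the fingers when pushed along x.
- drain_stand: Fixed stand with a plain two-pronged hook over a drip dish; origin on the worktop straight under the hook's seat; the open prongs point along its -x (roughly to the robot). Prongs 6 mm wide at y = +-16 mm, ending 14 mm in front of the seat, underside 141 mm above the worktop. Nothing on it is higher than 165 mm.
- drain_seat (a point): Where the hanging bar's centre lies in the drain stand's hook, 150 mm above the worktop, behind a front lip (top at 155 mm). The rack's spreader rod is under the prongs, so lift the rack 11 to 25 mm, then draw it out along the stand's -x by 40 mm or more before lifting higher.
- stainer: Fixed white stainer: column and arm with a two-pronged hook over a glass dish (rim 54 mm up). Origin on the worktop below mid seat range; open prongs point along its -x (roughly to the robot). The hook is clamped anywhere along the arm: its seat lies up to 20 mm before or behind the origin (x -20 to +20 mm), not reported, to be felt. Nothing is higher than 17 mm above the prong tops.
- prong_rest (a point): Landing point, 36 mm in front of the stainer's origin: where the bar's centre is when it lies on the level prong tops (182 mm above the worktop, prong tops at 179 mm); on the prongs for every setting of the hook. Prongs 6 mm wide at y = +-16 mm, 18 mm thick, open to the front (tips 70 mm before the seat). The spreader rod passes under them while the bar is 0 to 12 mm above this.
- seat_middle (a point): Mean place of the seated bar's centre, 170 mm above the worktop (12 mm below its height on the prongs); the true one is up to 20 mm before or behind. The seat is a slot 8 mm wide across the prongs. A rigid stop right behind it, 12 mm higher than the prongs, meets the bar when that is over the seat (1 mm behind its middle). Rack and hook must not press on each other with over 25 N.
- catch (a joint): Spring catch of the stainer's hook: white rollers on brass blades beside the prongs, over the seat. 0 = closed; opens (by some 0.05 rad) as the bar is pressed down past the rollers, back to 0 once it is in its seat. Takes 4 to 12 N of push on the rack, beyond its weight, about 3 mm below the bar's height on the prongs, then gives way.
- sample_cup: Bystander: loose sample cup with red lid, 64 mm across, 72 mm tall; origin at its underside.
- blue_bottle: Bystander: loose white bottle with blue cap, 61 mm across, 130 mm tall; origin at its underside.
- beaker: Bystander: loose empty clear beaker, 72 mm across, 95 mm tall; origin at its underside.

How it is judged:
By the outcome, as a careful person would: the job done as asked, in the order asked, and still so for the second after the job is handed in, with the robot touching nothing.
It also fails if it takes over 48 s, if anything falls off the work surface, if the arm or the gripper's body presses on something with over 40 N, if the wrist force passes 120 N, or if a joint passes its speed limit or range.

## Working session

There is one attempt and no reset: what is moved stays moved. The work goes in short steps, Python scripts to look and compute and a tool call to move; the robot and the scene stay as the last step left them, time stands still between calls to the robot, and variables do not carry over. Pictures are saved under pics/ and viewed, at most 10 in all, crops included, and the job is handed in when it is done.

Besides the shell and the picture viewer there is one more tool, called after "Call:" as a command line: name --argument value ..., lists and objects as JSON in quotes. apply_moves: Moves the arm, as the interface text tells. Its arguments: {"type":"object","properties":{"commands":{"type":"array"},"grip_force":{"type":"number"}},"required":["commands"]}

```bash
mkdir -p pics; cat > h.py <<'E'
import numpy as np, cv2
from workcell import robot, grab_frame, calibration
from scipy.spatial.transform import Rotation as R
def rot(o):
    o=np.array(o,float)
    return o if o.shape==(3,3) else (R.from_euler('xyz',o).as_matrix() if o.size==3 else R.from_quat(o).as_matrix())
def ray(c,u,v):
    m=np.array(c['mtx']);x=(u-m[0,2])/m[0,0];y=(v-m[1,2])/m[1,1]
    rd=np.hypot(x,y);r=rd
    for _ in range(20): r=rd/(1+c['k1']*r*r)
    s=r/rd if rd>0 else 1
    return np.array(c['xyz'],float),rot(c['orientation'])@np.array([x*s,y*s,1])
def onz(c,u,v,z):
    o,d=ray(c,u,v);return o+d*(z-o[2])/d[2]
def tri(c1,p1,c2,p2):
    o1,d1=ray(c1,*p1);o2,d2=ray(c2,*p2)
    A=np.stack([d1,-d2],1);t=np.linalg.lstsq(A,o2-o1,rcond=None)[0]
    a,b=o1+t[0]*d1,o2+t[1]*d2
    return (a+b)/2,np.linalg.norm(a-b)
def proj(c,P):
    q=rot(c['orientation']).T@(np.array(P)-np.array(c['xyz']));x,y=q[0]/q[2],q[1]/q[2]
    k=1+c['k1']*(x*x+y*y);m=np.array(c['mtx']);return m[0,0]*x*k+m[0,2],m[1,1]*y*k+m[1,2]
def save(n,f,im): cv2.imwrite(f'pics/{f}.png',im[:,:,::-1])
E
python3 - <<'E'
from h import *
s=robot.sense();print(s,robot.tips_ahead)
for n in('scene','top'):
    im=grab_frame(n);np.save(n+'.npy',im);save(n,n+'0',im);print(n,calibration(n))
    hsv=cv2.cvtColor(im,cv2.COLOR_RGB2HSV)
    for nm,lo,hi in(('blue',(95,110,50),(130,255,255)),('brass',(15,80,60),(32,255,255))):
        k,l,st,ce=cv2.connectedComponentsWithStats(cv2.inRange(hsv,lo,hi))
        print(nm,[(st[i].tolist(),ce[i].round(1).tolist()) for i in range(1,k) if st[i,4]>25])
E
```

```text
{'t': 0.0, 'joints': array([-1.15798276e+00,  2.38760570e-01, -1.42768808e-02,  1.31919623e+00,
        1.37158098e-05,  1.57078006e+00]), 'qd': array([ 8.13652754e-04,  2.70002606e-04, -5.43549854e-04,  3.18200790e-05,
       -1.94195914e-03,  9.59474689e-04]), 'tau': array([ 1.59135365e-03, -5.38778400e+01,  3.46436369e+01,  1.87599531e-02,
        1.15405423e-04, -2.93801463e-05]), 'ee_pos': array([ 0.21047051, -0.48053818,  0.25567939]), 'tool_rot': array([-3.14015530e+00, -1.37391711e-05,  4.12829812e-01]), 'ft_force': array([-0.36111313, -0.32249169,  0.3755186 ]), 'wrist_torque': array([-0.02817997,  0.03548011,  0.02735634]), 'grasp_force': 0.0, 'finger_gap': 0.08532969384493443} 0.025
scene {'mtx': array([[486.52277196,   0.        , 317.03961759],
       [  0.        , 486.52277196, 233.89967626],
       [  0.        ,   0.        ,   1.        ]]), 'k1': -0.11163951219338449, 'xyz': array([-0.04393429,  0.83764149,  0.66047926]), 'orientation': array([-2.09385226, -0.0134838 , -2.52804606])}
blue [([606, 149, 9, 6, 42], [610.0, 151.9]), ([336, 166, 7, 15, 82], [339.1, 172.
[... 463 characters left out ...]
7])]
top {'mtx': array([[619.62009362,   0.        , 320.4447033 ],
       [  0.        , 619.62009362, 233.33020748],
       [  0.        ,   0.        ,   1.        ]]), 'k1': -0.0527368282830665, 'xyz': array([-0.05812965,  0.2626513 ,  1.66475547]), 'orientation': array([-2.76984654,  0.00424639, -1.93687502])}
blue [([305, 167, 8, 7, 29], [308.6, 170.2]), ([277, 177, 14, 9, 45], [282.4, 181.6]), ([365, 189, 7, 11, 61], [367.9, 193.8]), ([557, 198, 13, 12, 30], [563.2, 203.3]), ([191, 273, 13, 13, 134], [196.9, 279.2])]
brass [([582, 136, 7, 6, 37], [585.1, 138.3]), ([584, 154, 8, 6, 36], [587.2, 156.1]), ([573, 184, 9, 10, 57], [576.9, 188.4]), ([166, 217, 43, 29, 662], [188.6, 232.1])]
```

View pics/scene0.png

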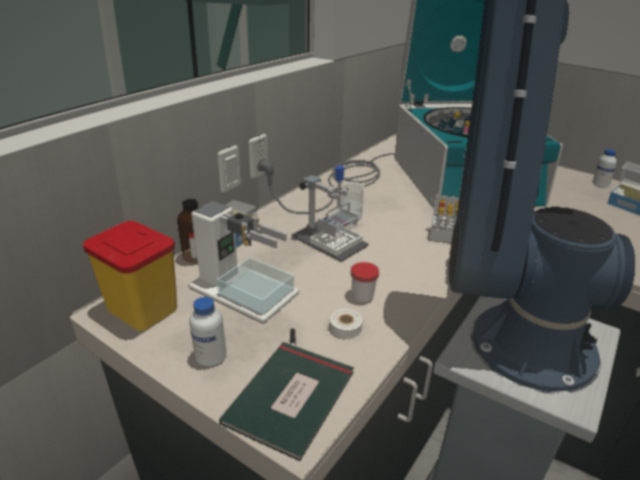

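View pics/top0.png

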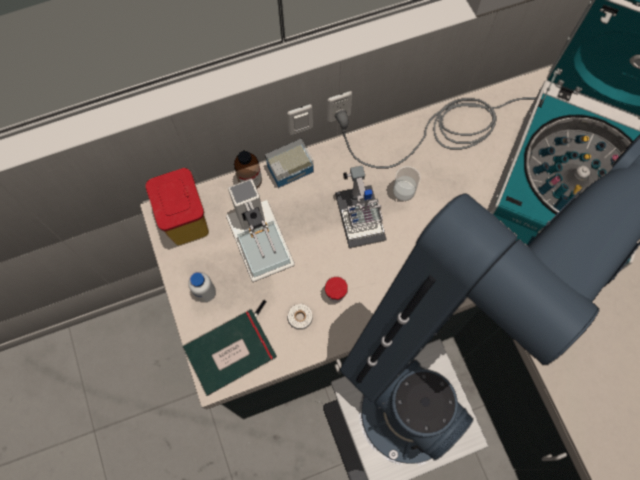

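The scene picture shows the rack's blue tab at (339,172) on the drain stand and the stainer prongs at about (270,235). In the top picture the tab is at (368,194), the drain stand at about (360,215) and the stainer prongs at about (262,240). Next I'll triangulate the tab and enlarge both hooks.

```bash
python3 - <<'E'
from h import *
cs,ct=calibration('scene'),calibration('top')
print(tri(cs,(339.1,172.4),ct,(367.9,193.8)))
for z in(.2,.22): print(onz(ct,367.9,193.8,z))
t=np.load('top.npy')
a=cv2.resize(t[170:285,220:300],None,fx=5,fy=5,interpolation=cv2.INTER_CUBIC)
b=cv2.resize(t[155:270,325:400],None,fx=5,fy=5,interpolation=cv2.INTER_CUBIC)
save('',"crop1",np.hstack([a,b]))
s=np.load('scene.npy')
save('',"crop2",cv2.resize(s[160:320,190:390],None,fx=3.7,fy=3.7,interpolation=cv2.INTER_CUBIC))
E
```

```text
(array([ 0.53544798, -0.08970426,  0.20317864]), np.float64(0.0014463046318991353))
[ 0.53603332 -0.09073161  0.2       ]
[ 0.52792053 -0.08590647  0.22      ]
```

View pics/crop1.png

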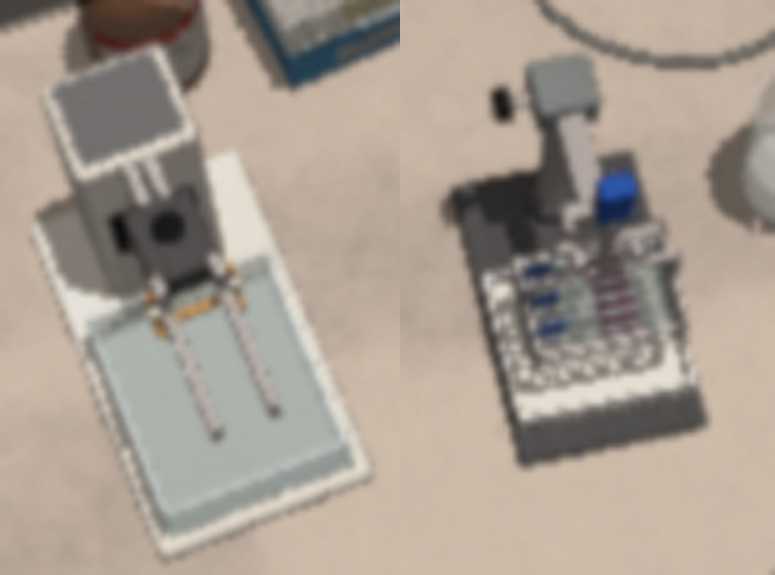

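View pics/crop2.png

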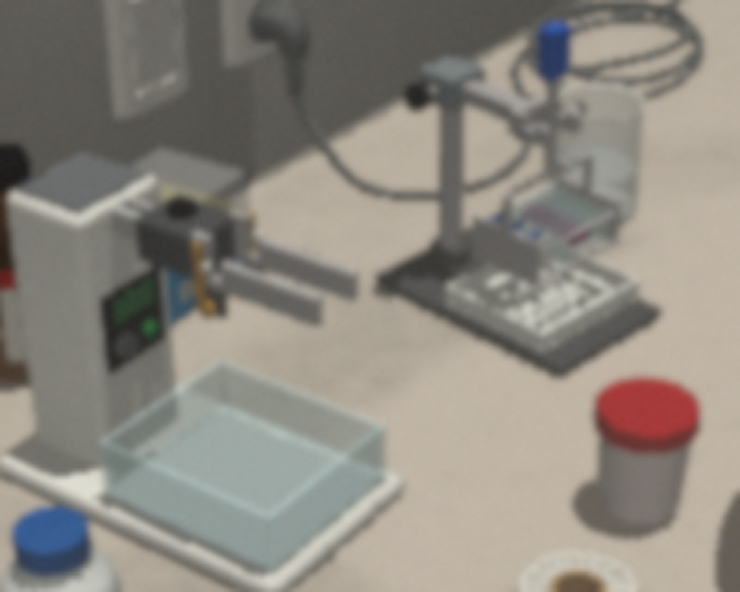

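```bash
python3 - <<'E'
from h import *
cs,ct=calibration('scene'),calibration('top')
C=lambda x,y:(220+x/5,170+y/5); D=lambda x,y:(325+(x-400)/5,155+y/5); S=lambda x,y:(190+x/3.7,160+y/3.7)
a=[onz(ct,*C(*p),.179) for p in((217,434),(172,315),(275,410),(232,290))]
print(np.round(a,4)); 
d=[a[1]-a[0],a[3]-a[2]]; print('yaw',[np.degrees(np.arctan2(v[1],v[0])) for v in d], np.degrees(np.arctan2(*(a[0]-a[2])[[1,0]]))-90, np.linalg.norm(a[0]-a[2]))
print('scene tips',np.round([onz(cs,*S(*p),.179) for p in((320,303),(357,275))],4))
b=[onz(ct,*D(*p),.005) for p in((520,462),(705,422),(455,190))]
print(np.round(b,4),np.degrees(np.arctan2(*(b[0]-b[1])[[1,0]]))-90,np.degrees(np.arctan2(*(b[2]-b[0])[[1,0]])))
w=[onz(ct,*C(*p),.004) for p in((165,553),(370,470),(35,225))]
print('stainer base',np.round(w,4),np.degrees(np.arctan2(*(w[0]-w[1])[[1,0]]))-90,np.degrees(np.arctan2(*(w[2]-w[0])[[1,0]])))
cw=calibration('wrist');s=robot.sense();Rt=rot(s['tool_rot']);print('cam in tool',Rt.T@(cw['xyz']-s['ee_pos']),Rt.T@rot(cw['orientation']))
print(Rt, cw['mtx'])
t=np.array([.5354,-.0897]);print(np.linalg.norm(t))
E
```

```text
[[0.4774 0.2192 0.179 ]
 [0.547  0.2197 0.179 ]
 [0.479  0.1874 0.179 ]
 [0.549  0.1862 0.179 ]]
yaw [np.float64(0.3870514951033839), np.float64(-0.947737211660407)] 2.8948309242003063 0.03185965049825969
scene tips [[0.4766 0.2227 0.179 ]
 [0.4791 0.1884 0.179 ]]
[[ 0.4792 -0.0229  0.005 ]
 [ 0.4637 -0.1309  0.005 ]
 [ 0.6514 -0.0509  0.005 ]] -8.164391724744917 -9.240311480771233
stainer base [[0.4843 0.2643 0.004 ]
 [0.489  0.1404 0.004 ]
 [0.7005 0.2712 0.004 ]] 2.197757917606765 1.8180519347658564
cam in tool [ 0.06888672  0.00165291 -0.11784786] [[-2.70011098e-04 -9.62247481e-01 -2.72175884e-01]
 [ 9.99999198e-01 -5.96582872e-04  1.11710663e-03]
 [-1.23730851e-03 -2.72175364e-01  9.62246871e-01]]
[[ 9.15999496e-01  4.01179049e-01 -5.42134190e-04]
 [ 4.01179415e-01 -9.15998715e-01  1.19628376e-03]
 [-1.66702417e-05 -1.31328840e-03 -9.99999137e-01]] [[375.50959566   0.         314.52728489]
 [  0.         375.50959566 238.59950401]
 [  0.           0.           1.        ]]
0.542862091142861
```

Call:
apply_moves --commands '[[[455, -228, -20, -1.0, 85], [455, -228, -20, -1.0, 85], [455, -228, -20, -1.0, 85], [455, -228, -20, -1.0, 85], [455, -228, -20, -1.0, 85], [455, -228, -20, -1.0, 85], [455, -228, -20, -1.0, 85], [455, -228, -20, -1.0, 85]]]'

```text
t: 0.77
ee_pos: [0.4243, -0.2228, 0.2694]
tool_rot: [-3.141, -0.0, 1.419]
ft_force: [0.6, -1.2, 0.2]
finger_gap: 0.0847
grasp_force: 0.0
```

```bash
cat >> h.py <<'E'
def goto(x,y,z,yaw):
    "prints tool-frame shift (mm) and spin from the measured pose"
    s=robot.sense();Rt=rot(s['tool_rot']);d=Rt.T@(np.array([x,y,z])-s['ee_pos'])*1e3
    now=np.arctan2(Rt[1,0],Rt[0,0]);print('t',round(s['t'],2),'pos',s['ee_pos'].round(4),'rpy',np.round(s['tool_rot'],4),'F',np.round(s['ft_force'],2),'gap',round(s['finger_gap'],4),'pad',round(s['grasp_force'],1))
    print('shift',d.round(1),'spin',round(now-yaw,4))
E
python3 -c "
from h import *
goto(.535,-.09,.275,1.419)"
```

```text
t 0.77 pos [ 0.4243 -0.2228  0.2694] rpy [-3.1414e+00 -1.0000e-04  1.4188e+00] F [ 0.63 -1.17  0.18] gap 0.0847 pad 0.0
shift [148.1  89.4  -5.6] spin -0.0002
```

Call:
apply_moves --commands '[[[148, 89, -5, 0, 85], [148, 89, -5, 0, 85], [148, 89, -5, 0, 85], [148, 89, -5, 0, 85], [148, 89, -5, 0, 85], [148, 89, -5, 0, 85], [148, 89, -5, 0, 85], [148, 89, -5, 0, 85]]]'

```text
t: 1.43
ee_pos: [0.5338, -0.0934, 0.2742]
tool_rot: [-3.141, 0.0, 1.412]
ft_force: [0.9, -0.5, 0.1]
finger_gap: 0.085
grasp_force: 0.0
```

```bash
python3 - <<'E'
from h import *
goto(.535,-.09,.208,1.419)
c=calibration('wrist');im=grab_frame('wrist');save('','w1',im)
hsv=cv2.cvtColor(im,cv2.COLOR_RGB2HSV)
k,l,st,ce=cv2.connectedComponentsWithStats(cv2.inRange(hsv,(95,110,50),(130,255,255)))
for i in range(1,k):
    if st[i,4]>100: print(st[i],ce[i].round(1),onz(c,*ce[i],.218).round(4))
E
```

```text
t 1.43 pos [ 0.5338 -0.0934  0.2742] rpy [-3.1407e+00  2.0000e-04  1.4121e+00] F [ 0.86 -0.54  0.13] gap 0.085 pad 0.0
shift [ 3.5  0.7 66.2] spin -0.0069
[ 506    0   35   89 1291] [524.8  52.5] [ 0.6387 -0.0087  0.218 ]
[ 306  237   26   52 1237] [318.1 263. ] [ 0.5373 -0.0882  0.218 ]
```

View pics/w1.png

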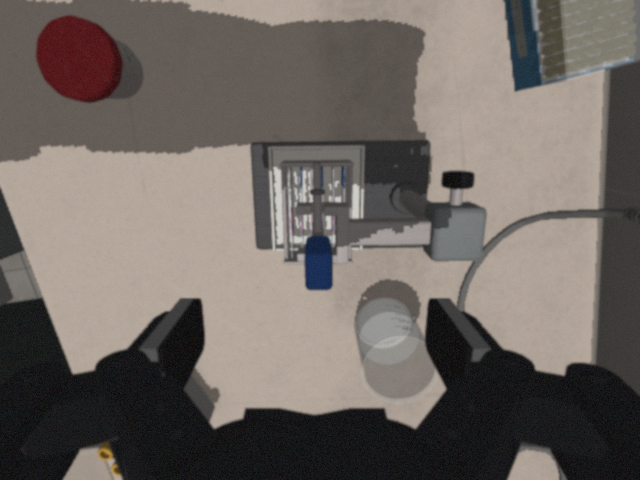

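The wrist picture shows the tab between the open fingers at (318,263), its far edge at row 289. The stand's edges run parallel to the image axes, so the yaw is good.

```bash
python3 - <<'E'
from h import *
c=calibration('wrist')
e=onz(c,318.5,289,.218);n=onz(c,318.5,250,.218);print(e,n)
# stand orientation from base top edges
hsv=grab_frame('wrist');g=cv2.cvtColor(hsv,cv2.COLOR_RGB2GRAY)
for p,q in(((254,145),(258,247)),((256,144),(426,142)),((272,150),(276,245))):
    a,b=onz(c,*p,.006),onz(c,*q,.006);print(np.degrees(np.arctan2(*(b-a)[[1,0]])))
m=e+.010*np.array([np.sin(.152),np.cos(.152),0]);print(m)
goto(m[0],m[1],.208,1.419)
# precise tab edge angle
hs=cv2.cvtColor(hsv,cv2.COLOR_RGB2HSV);M=cv2.inRange(hs,(95,110,40),(130,255,255));M[:, :300]=0;M[:,340:]=0
ys,xs=np.nonzero(M);r=[(y,xs[ys==y].min(),xs[ys==y].max()) for y in range(238,289,4) if (ys==y).any()];print(r)
E
```

```text
[ 0.53536486 -0.10225277  0.218     ] [ 0.53856748 -0.08200088  0.218     ]
-99.33902288362789
-8.476700223151479
-98.43436479705616
[ 0.53687902 -0.09236806  0.218     ]
t 1.53 pos [ 0.5338 -0.0938  0.2745] rpy [-3.1414e+00  1.0000e-04  1.4109e+00] F [ 0.41 -0.59  0.62] gap 0.0849 pad 0.0
shift [ 1.9  2.8 66.5] spin -0.0081
[(238, np.int64(309), np.int64(327)), (242, np.int64(308), np.int64(328)), (246, np.int64(306), np.int64(329)), (250, np.int64(306), np.int64(330)), (254, np.int64(306), np.int64(330)), (258, np.int64(306), np.int64(330)), (262, np.int64(306), np.int64(330)), (266, np.int64(306), np.int64(330)), (270, np.int64(306), np.int64(330)), (274, np.int64(306), np.int64(330)), (278, np.int64(306), np.int64(330)), (282, np.int64(307), np.int64(330)), (286, np.int64(307), np.int64(329))]
```

Call:
apply_moves --commands '[[[2, 3, 20, -0.008, 70], [2, 3, 45, -0.008, 50], [2, 3, 60, -0.008, 40], [2, 3, 66, -0.008, 30], [2, 3, 66, -0.008, 24], [2, 3, 66, -0.008, 20], [2, 3, 66, -0.008, 20], [2, 3, 66, -0.008, 20]]]' --grip_force 25

```text
t: 2.2
ee_pos: [0.5385, -0.0914, 0.2096]
tool_rot: [3.14, -0.0, 1.42]
ft_force: [-0.3, 0.3, -0.2]
finger_gap: 0.0202
grasp_force: 0.0
```

```bash
python3 - <<'E'
from h import *
goto(.5369,-.0924,.208,1.422)
c=calibration('wrist');im=grab_frame('wrist')
save('','w2',cv2.resize(im[150:480,180:460],None,fx=1.8,fy=1.8))
E
```

```text
t 2.2 pos [ 0.5385 -0.0914  0.2096] rpy [ 3.1397 -0.      1.4204] F [-0.31  0.28 -0.22] gap 0.0202 pad 0.0
shift [-1.2 -1.4  1.6] spin -0.0016
```

View pics/w2.png

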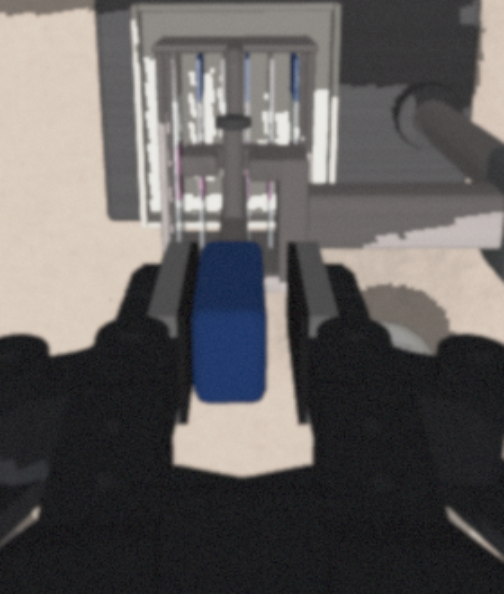

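The picture shows the tab at columns 193–265, with the left pad almost touching and about 5 mm free on the right. I'll shift 2 mm along tool −y and then close.

Call:
apply_moves --commands '[[[-1, -2, 1, 0, 20], [-1, -2, 1, 0, 20], [-1, -2, 1, 0, 20], [-1, -2, 1, 0, 16], [-1, -2, 1, 0, 14], [-1, -2, 1, 0, 12], [-1, -2, 1, 0, 10], [-1, -2, 1, 0, 8]]]' --grip_force 25

```text
t: 2.92
ee_pos: [0.5359, -0.0917, 0.2075]
tool_rot: [3.142, -0.0, 1.421]
ft_force: [-0.8, -0.4, 0.5]
finger_gap: 0.0135
grasp_force: 25.3
```

```bash
python3 - <<'E'
from h import *
goto(.5369,-.0924,.208,1.422)
E
```

```text
t 2.92 pos [ 0.5359 -0.0917  0.2075] rpy [ 3.1415e+00 -1.0000e-04  1.4209e+00] F [-0.83 -0.39  0.53] gap 0.0135 pad 25.3
shift [-0.5  1.1 -0.5] spin -0.0011
```

Call:
apply_moves --commands '[[[0, 0, 0, 0, 5], [0, 0, -2, 0, 5], [0, 0, -5, 0, 5], [0, 0, -9, 0, 5], [0, 0, -13, 0, 5], [0, 0, -16, 0, 5], [0, 0, -17, 0, 5], [0, 0, -17, 0, 5]]]' --grip_force 60

```text
t: 3.58
ee_pos: [0.536, -0.0918, 0.2248]
tool_rot: [3.141, -0.0, 1.421]
ft_force: [0.3, 0.2, -3.4]
finger_gap: 0.0131
grasp_force: 59.9
```

```bash
python3 - <<'E'
from h import *
goto(.5369,-.0924,.2245,1.422)
s=robot.sense();print(s['wrist_torque'])
E
```

```text
t 3.58 pos [ 0.536  -0.0918  0.2248] rpy [ 3.1410e+00 -1.0000e-04  1.4208e+00] F [ 0.29  0.2  -3.43] gap 0.0131 pad 59.9
shift [-0.5  1.   0.3] spin -0.0012
[-0.00062852 -0.0503709  -0.00142183]
```

Call:
apply_moves --commands '[[[0, -3, 0, 0, 5], [0, -9, 0, 0, 5], [0, -18, 0, 0, 5], [0, -28, 0, 0, 5], [0, -38, 0, 0, 5], [0, -48, 0, 0, 5], [0, -56, 0, 0, 5], [0, -60, 0, 0, 5]]]'

```text
t: 4.25
ee_pos: [0.4749, -0.0826, 0.2246]
tool_rot: [-3.141, -0.0, 1.421]
ft_force: [0.3, -0.3, -2.4]
finger_gap: 0.013
grasp_force: 59.9
```

```bash
python3 - <<'E'
from h import *
c=calibration('wrist');im=grab_frame('wrist');s=robot.sense()
save('','w3',im)
goto(.40,.2,.300,1.57+.035)
# prong line: measured with top camera
print('F',s['ft_force'])
E
```

```text
t 4.3 pos [ 0.4749 -0.0825  0.2247] rpy [-3.1413e+00 -1.0000e-04  1.4208e+00] F [-0.2   0.11 -2.81] gap 0.0134 pad 59.9
shift [ 268.2 -116.3  -75.3] spin -0.1842
F [-0.198811    0.11380493 -2.81149109]
```

Call:
apply_moves --commands '[[[0, 0, -10, 0, 5], [0, 0, -30, 0, 5], [0, 0, -52, 0, 5], [5, -2, -72, 0, 5], [18, -7, -87, -0.01, 5], [38, -15, -95, -0.02, 5], [62, -26, -95, -0.04, 5], [86, -37, -95, -0.06, 5]]]'

```text
t: 4.97
ee_pos: [0.4534, 0.0084, 0.3208]
tool_rot: [3.139, -0.0, 1.481]
ft_force: [-0.1, 0.4, -4.0]
finger_gap: 0.0135
grasp_force: 59.8
```

Call:
apply_moves --commands '[[[24, -11, 0, -0.02, 5], [50, -22, 0, -0.04, 5], [76, -32, 0, -0.06, 5], [102, -43, 0, -0.08, 5], [128, -54, 0, -0.1, 5], [152, -65, 0, -0.11, 5], [170, -73, 0, -0.12, 5], [178, -76, 0, -0.12, 5]]]'

```text
t: 5.63
ee_pos: [0.3928, 0.1941, 0.3202]
tool_rot: [3.141, -0.001, 1.603]
ft_force: [-0.1, 0.3, -2.9]
finger_gap: 0.0134
grasp_force: 59.8
```

```bash
python3 - <<'E'
from h import *
goto(.40,.2033,.32,1.57+.035)
im=grab_frame('wrist');save('','w4',im)
E
```

```text
t 5.63 pos [0.3928 0.1941 0.3202] rpy [ 3.1408e+00 -1.2000e-03  1.6034e+00] F [-0.12  0.29 -2.88] gap 0.0134 pad 59.8
shift [9.  7.5 0.2] spin -0.0016
```

View pics/w4.png

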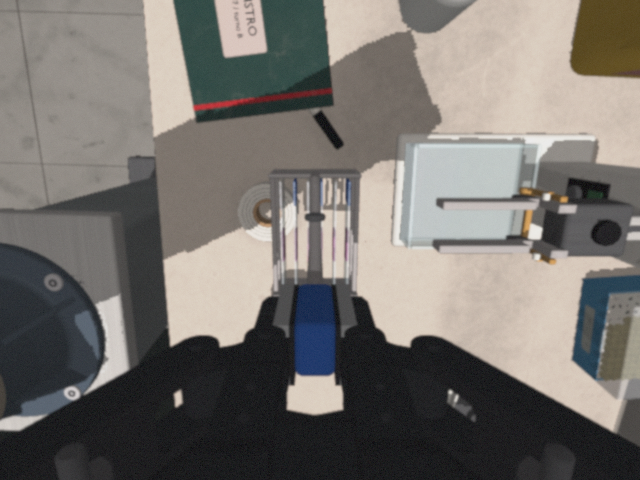

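The picture shows the rack held square at about col 315, its bar-end disc at (315,216). The prong tips are at (440,203) and (437,246), and the brass blades are near col 530.

```bash
python3 - <<'E'
from h import *
c=calibration('wrist');im=grab_frame('wrist');g=cv2.cvtColor(im,cv2.COLOR_RGB2GRAY).astype(int)
save('','w5',cv2.resize(im[170:290,400:600],None,fx=4,fy=4,interpolation=cv2.INTER_CUBIC))
print(g[195:260,470]);
for p,q in(((440,203.5),(520,205)),((438,245),(520,249))):
    a,b=onz(c,*p,.179),onz(c,*q,.179);print(a,b,np.degrees(np.arctan2(*(b-a)[[1,0]])))
s=robot.sense();P=s['ee_pos']-[0,0,.058];print('disc expect',proj(c,P+[0,.03,0]),proj(c,P+[0,.035,0]))
E
```

```text
[196 193 178 139  98  87 111 152 181 188 191 192 194 192 181 178 186 195
 195 197 196 195 194 197 196 197 196 196 196 195 197 197 200 198 195 196
 199 197 197 197 196 194 186 167 139 109  86  79  80  87 115 161 186 191
 191 192 194 192 185 187 189 189 190 192 190]
[0.48065248 0.21668334 0.179     ] [0.53702882 0.21746941 0.179     ] 0.7988360955486611
[0.4829191  0.18644773 0.179     ] [0.54286452 0.18532571 0.179     ] -1.0723011696018536
disc expect (np.float64(315.66179943831617), np.float64(215.91069635430205)) (np.float64(316.0070232256068), np.float64(205.62327939088163))
```

View pics/w5.png

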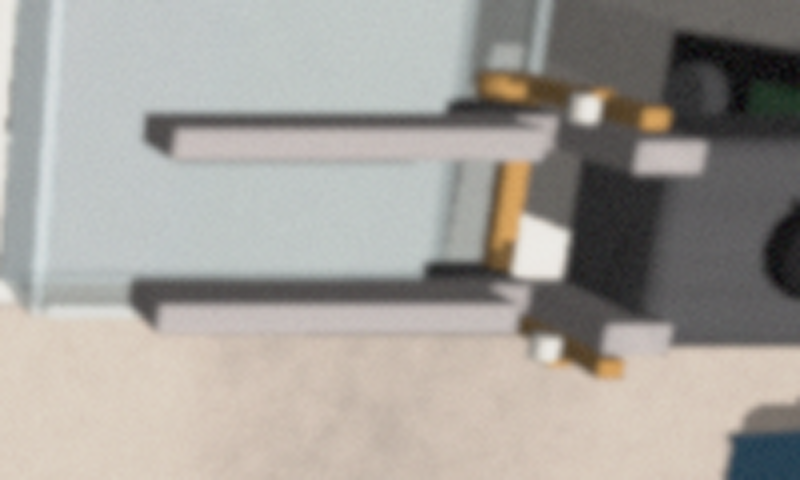

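The crop shows the prong tops clearly: the far one runs (173,143)→(545,147) and the near one (157,317)→(520,318). The rollers are at (585,108) and (545,348).

```bash
python3 - <<'E'
from h import *
c=calibration('wrist');C=lambda x,y:(400+x/4,170+y/4)
A=[onz(c,*C(*p),.179) for p in((173,143),(530,147),(157,317),(510,318))]
print(np.round(A,4));
for i in(0,2): print(np.degrees(np.arctan2(*(A[i+1]-A[i])[[1,0]])))
d=A[0]-A[2];print(np.linalg.norm(d),np.degrees(np.arctan2(d[1],d[0]))-90, (A[0]+A[2])/2)
r=[onz(c,*C(*p),.187) for p in((585,108),(545,348))];print('rollers',np.round(r,4),(r[0]+r[1])/2)
b=[onz(c,*p,.004) for p in((393,246),(401,135),(595,137))];print('base',np.round(b,4),np.degrees(np.arctan2(*(b[1]-b[0])[[1,0]]))-90,np.degrees(np.arctan2(*(b[2]-b[1])[[1,0]])))
E
```

```text
[[0.4834 0.2138 0.179 ]
 [0.5463 0.2152 0.179 ]
 [0.4845 0.1819 0.179 ]
 [0.5487 0.1838 0.179 ]]
1.2248365811557553
1.6372895850623674
0.03189887375417498 1.9641033265404388 [0.48396512 0.19787427 0.179     ]
rollers [[0.5497 0.2235 0.187 ]
 [0.5511 0.1808 0.187 ]] [0.55036799 0.2021592  0.187     ]
base [[0.4908 0.1313 0.004 ]
 [0.4883 0.2606 0.004 ]
 [0.7066 0.266  0.004 ]] 1.1042311088762915 1.414143457821547
```

Call:
apply_moves --commands '[[[3, 2, 6, 0.004, 5], [3, 2, 18, 0.004, 5], [3, 2, 32, 0.004, 5], [3, 2, 46, 0.004, 5], [3, 2, 58, 0.004, 5], [3, 2, 68, 0.004, 5], [3, 2, 73, 0.004, 5], [3, 2, 75, 0.004, 5]]]'

```text
t: 6.4
ee_pos: [0.3951, 0.194, 0.2436]
tool_rot: [-3.14, 0.001, 1.595]
ft_force: [-0.1, 0.7, -2.9]
finger_gap: 0.0129
grasp_force: 59.8
```

```bash
python3 - <<'E'
from h import *
goto(.512,.2007,.2455,1.599)
t=grab_frame('scene');save('','s2',cv2.resize(t[150:310,190:390],None,fx=3.5,fy=3.5,interpolation=cv2.INTER_CUBIC))
E
```

```text
t 6.4 pos [0.3951 0.194  0.2436] rpy [-3.1404e+00  6.0000e-04  1.5952e+00] F [-0.14  0.66 -2.94] gap 0.0129 pad 59.8
shift [  3.8 117.   -2.1] spin -0.0038
```

View pics/s2.png

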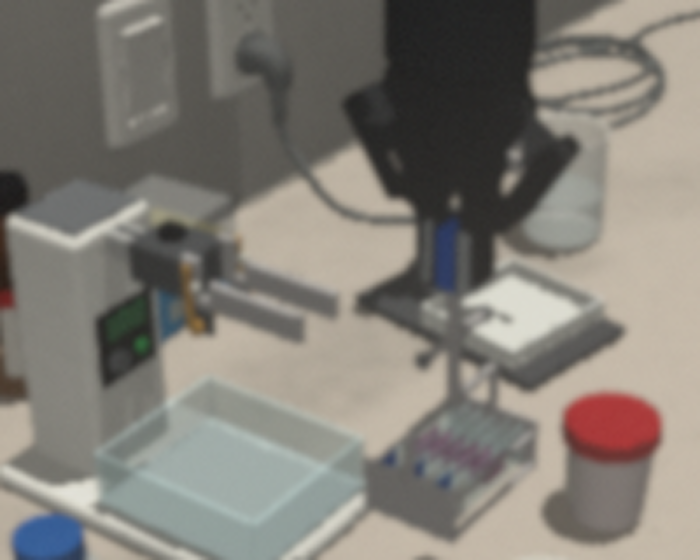

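The picture shows the rack level in front of the prongs with the bar above their height. The near disc is at about (428,357) and the prong tips are at (303,325) and (337,300).

```bash
python3 - <<'E'
from h import *
cs=calibration('scene');s=robot.sense();S=lambda x,y:(190+x/3.5,150+y/3.5)
P=s['ee_pos']-[0,0,.0575]
for d in(.027,.033,-.03): print('exp disc',proj(cs,P+[0,d,0]))
for p in((424,360),(507,317)): print('disc px',S(*p),onz(cs,*S(*p),P[2]))
for p in((303,320),(337,294)): print('tip',S(*p),onz(cs,*S(*p),.179))
E
```

```text
exp disc (np.float64(311.3141818668952), np.float64(251.68938342808082))
exp disc (np.float64(309.39505685775987), np.float64(253.09427251969245))
exp disc (np.float64(328.67274550752455), np.float64(238.97880553577377))
disc px (311.1428571428571, 252.85714285714286) [0.39309331 0.22466268 0.18629647]
disc px (334.8571428571429, 240.57142857142856) [0.3823444  0.16215496 0.18629647]
tip (276.57142857142856, 241.42857142857144) [0.47755365 0.22127635 0.179     ]
tip (286.2857142857143, 234.0) [0.48026135 0.18765959 0.179     ]
```

Call:
apply_moves --commands '[[[1, 3, -1, -0.004, 5], [3, 10, -2, -0.004, 5], [5, 20, -2, -0.004, 5], [6, 32, -2, -0.004, 5], [6, 42, -2, -0.004, 5], [6, 50, -2, -0.004, 5], [6, 54, -2, -0.004, 5], [6, 55, -2, -0.004, 5]]]'

```text
t: 7.12
ee_pos: [0.4508, 0.2023, 0.246]
tool_rot: [-3.141, 0.0, 1.6]
ft_force: [-0.1, -0.5, -4.0]
finger_gap: 0.013
grasp_force: 59.8
```

```bash
python3 - <<'E'
from h import *
goto(.512,.2028,.2455,1.599)
cs=calibration('scene')
c=calibration('wrist');im=grab_frame('wrist');save('','w6',im[130:370,240:560])
E
```

```text
t 7.12 pos [0.4508 0.2023 0.246 ] rpy [-3.1411e+00  1.0000e-04  1.6003e+00] F [-0.07 -0.53 -3.96] gap 0.013 pad 59.8
shift [-1.3 61.2  0.5] spin 0.0013
```

View pics/w6.png

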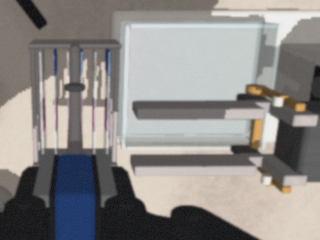

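The crop shows the disc at (74,88) and the prong tips at (138,112) and (135,168). I'll check the centring numerically.

```bash
python3 - <<'E'
from h import *
c=calibration('wrist')
print('disc',onz(c,314,218,.1885))
for p in((378,243),(374,297)): print(onz(c,*p,.179))
t=grab_frame('top');save('','t2',cv2.resize(t[190:290,230:330],None,fx=6,fy=6,interpolation=cv2.INTER_CUBIC))
E
```

```text
disc [0.44985857 0.23003755 0.1885    ]
[0.48313294 0.21573431 0.179     ]
[0.48327329 0.18555852 0.179     ]
```

Call:
apply_moves --commands '[[[0, 3, 0, 0, 5], [0, 9, 0, 0, 5], [0, 18, 0, 0, 5], [-1, 29, 0, 0, 5], [-1, 40, 0, 0, 5], [-1, 50, 0, 0, 5], [-1, 57, 0, 0, 5], [-1, 60, 0, 0, 5]]]'

```text
t: 7.88
ee_pos: [0.5113, 0.2031, 0.246]
tool_rot: [-3.141, 0.0, 1.6]
ft_force: [-0.1, -0.6, -3.2]
finger_gap: 0.0134
grasp_force: 59.8
```

Call:
apply_moves --commands '[[[0, 0, 1, 0, 5], [0, 0, 2, 0, 5], [0, 0, 3, 0, 5], [0, 0, 4, 0, 5], [0, 0, 4.5, 0, 5], [0, 0, 5, 0, 5], [0, 0, 5, 0, 5], [0, 0, 5, 0, 5]]]'

```text
t: 8.55
ee_pos: [0.5097, 0.2032, 0.2415]
tool_rot: [3.142, -0.0, 1.601]
ft_force: [-0.7, -0.2, -3.0]
finger_gap: 0.013
grasp_force: 59.8
```

```bash
python3 - <<'E'
from h import *
goto(.512,.2028,.2395,1.599)
E
```

```text
t 8.55 pos [0.5097 0.2032 0.2415] rpy [ 3.1415e+00 -1.0000e-04  1.6009e+00] F [-0.66 -0.2  -2.98] gap 0.013 pad 59.8
shift [-0.5  2.3  2. ] spin 0.0019
```

Call:
apply_moves --commands '[[[0, 0, 0.3, 0, 5], [0, 0, 0.6, 0, 5], [0, 0, 0.9, 0, 5], [0, 0, 1.2, 0, 5], [0, 0, 1.5, 0, 5], [0, 0, 1.5, 0, 5], [0, 0, 1.5, 0, 5], [0, 0, 1.5, 0, 5]]]'

```text
t: 9.22
ee_pos: [0.5098, 0.2032, 0.2399]
tool_rot: [-3.141, -0.0, 1.601]
ft_force: [-0.0, 0.5, -3.0]
finger_gap: 0.0133
grasp_force: 59.8
```

Call:
apply_moves --commands '[[[0, 0, 0.2, 0, 5], [0, 0, 0.4, 0, 5], [0, 0, 0.6, 0, 5], [0, 0, 0.8, 0, 5], [0, 0, 0.8, 0, 5], [0, 0, 0.8, 0, 5], [0, 0, 0.8, 0, 5], [0, 0, 0.8, 0, 5]]]'

```text
t: 9.88
ee_pos: [0.5099, 0.2032, 0.2394]
tool_rot: [3.141, -0.0, 1.601]
ft_force: [-1.4, -0.5, 5.1]
finger_gap: 0.0132
grasp_force: 61.0
```

Call:
apply_moves --commands '[[[0, 0, -0.4, 0, 5], [0, 1, -0.4, 0, 5], [0, 3, -0.4, 0, 5], [0, 6, -0.4, 0, 5], [0, 9, -0.4, 0, 5], [0, 12, -0.4, 0, 5], [0, 14, -0.4, 0, 5], [0, 15, -0.4, 0, 5]]]'

```text
t: 10.55
ee_pos: [0.524, 0.2036, 0.2394]
tool_rot: [-3.139, -0.0, 1.601]
ft_force: [-6.3, -0.9, 6.4]
finger_gap: 0.0134
grasp_force: 61.2
```

Call:
apply_moves --commands '[[[0, 0, -0.5, 0, 5], [0, 1, -0.5, 0, 5], [0, 3, -0.5, 0, 5], [0, 6, -0.5, 0, 5], [0, 9, -0.5, 0, 5], [0, 10, -0.5, 0, 5], [0, 10, -0.5, 0, 5], [0, 10, -0.5, 0, 5]]]'

```text
t: 11.22
ee_pos: [0.535, 0.2039, 0.2398]
tool_rot: [-3.141, -0.0, 1.601]
ft_force: [-0.1, 0.0, -3.7]
finger_gap: 0.0128
grasp_force: 59.9
```

Call:
apply_moves --commands '[[[0, 1, 0.1, 0, 5], [0, 2, 0.2, 0, 5], [0, 3, 0.2, 0, 5], [0, 4, 0.2, 0, 5], [0, 5, 0.2, 0, 5], [0, 6, 0.2, 0, 5], [0, 6, 0.2, 0, 5], [0, 6, 0.2, 0, 5]]]'

```text
t: 11.88
ee_pos: [0.5409, 0.2041, 0.2398]
tool_rot: [-3.142, -0.0, 1.601]
ft_force: [-0.2, 0.8, -3.6]
finger_gap: 0.0131
grasp_force: 59.9
```

Call:
apply_moves --commands '[[[0, 0.5, 0, 0, 5], [0, 1, 0, 0, 5], [0, 1.5, 0, 0, 5], [0, 2, 0, 0, 5], [0, 2.5, 0, 0, 5], [0, 3, 0, 0, 5], [0, 3, 0, 0, 5], [0, 3, 0, 0, 5]]]'

```text
t: 12.55
ee_pos: [0.5438, 0.2042, 0.2398]
tool_rot: [-3.141, -0.0, 1.601]
ft_force: [0.8, 0.5, -3.3]
finger_gap: 0.013
grasp_force: 59.9
```

Call:
apply_moves --commands '[[[0, 0.5, 0.2, 0, 5], [0, 1, 0.2, 0, 5], [0, 1.5, 0.2, 0, 5], [0, 2, 0.2, 0, 5], [0, 2.5, 0.2, 0, 5], [0, 2.5, 0.2, 0, 5], [0, 2.5, 0.2, 0, 5], [0, 2.5, 0.2, 0, 5]]]'

```text
t: 13.22
ee_pos: [0.5464, 0.2043, 0.2397]
tool_rot: [3.141, -0.0, 1.601]
ft_force: [-0.5, 0.3, -2.6]
finger_gap: 0.0132
grasp_force: 60.1
```

Call:
apply_moves --commands '[[[0, 0.5, 0, 0, 5], [0, 0.5, 0, 0, 5], [0, 1, 0, 0, 5], [0, 1, 0, 0, 5], [0, 1.5, 0, 0, 5], [0, 1.5, 0, 0, 5], [0, 1.5, 0, 0, 5], [0, 1.5, 0, 0, 5]]]'

```text
t: 13.88
ee_pos: [0.5478, 0.2043, 0.2396]
tool_rot: [3.142, -0.0, 1.601]
ft_force: [-1.4, 0.5, -1.2]
finger_gap: 0.0131
grasp_force: 60.1
```

Lying lightly on the prongs; continuing in small steps.

Call:
apply_moves --commands '[[[0, 0.3, 0, 0, 5], [0, 0.6, 0, 0, 5], [0, 0.9, 0, 0, 5], [0, 1.2, 0, 0, 5], [0, 1.2, 0, 0, 5], [0, 1.2, 0, 0, 5], [0, 1.2, 0, 0, 5], [0, 1.2, 0, 0, 5]]]'

```text
t: 14.55
ee_pos: [0.5491, 0.2044, 0.2396]
tool_rot: [3.141, -0.0, 1.601]
ft_force: [-0.6, -0.9, -2.3]
finger_gap: 0.0131
grasp_force: 59.9
```

Call:
apply_moves --commands '[[[0, 0.3, 0, 0, 5], [0, 0.6, 0, 0, 5], [0, 0.8, 0, 0, 5], [0, 1, 0, 0, 5], [0, 1, 0, 0, 5], [0, 1, 0, 0, 5], [0, 1, 0, 0, 5], [0, 1, 0, 0, 5]]]'

```text
t: 15.22
ee_pos: [0.55, 0.2044, 0.2396]
tool_rot: [-3.141, -0.0, 1.601]
ft_force: [0.1, -0.3, -2.9]
finger_gap: 0.0133
grasp_force: 59.9
```

Call:
apply_moves --commands '[[[0, 0.3, 0, 0, 5], [0, 0.6, 0, 0, 5], [0, 0.9, 0, 0, 5], [0, 1.2, 0, 0, 5], [0, 1.2, 0, 0, 5], [0, 1.2, 0, 0, 5], [0, 1.2, 0, 0, 5], [0, 1.2, 0, 0, 5]]]'

```text
t: 15.88
ee_pos: [0.5512, 0.2044, 0.2396]
tool_rot: [-3.142, -0.0, 1.601]
ft_force: [-0.0, 0.8, -2.9]
finger_gap: 0.0135
grasp_force: 59.8
```

Call:
apply_moves --commands '[[[0, 0.3, 0, 0, 5], [0, 0.6, 0, 0, 5], [0, 0.8, 0, 0, 5], [0, 1, 0, 0, 5], [0, 1, 0, 0, 5], [0, 1, 0, 0, 5], [0, 1, 0, 0, 5], [0, 1, 0, 0, 5]]]'

```text
t: 16.55
ee_pos: [0.5522, 0.2044, 0.2396]
tool_rot: [-3.141, -0.0, 1.601]
ft_force: [0.0, 0.3, -1.5]
finger_gap: 0.013
grasp_force: 59.8
```

Call:
apply_moves --commands '[[[0, 0.3, 0, 0, 5], [0, 0.6, 0, 0, 5], [0, 0.9, 0, 0, 5], [0, 1.2, 0, 0, 5], [0, 1.2, 0, 0, 5], [0, 1.2, 0, 0, 5], [0, 1.2, 0, 0, 5], [0, 1.2, 0, 0, 5]]]'

```text
t: 17.22
ee_pos: [0.5534, 0.2045, 0.2396]
tool_rot: [-3.142, -0.0, 1.601]
ft_force: [0.4, -0.4, -2.8]
finger_gap: 0.0129
grasp_force: 59.8
```

Call:
apply_moves --commands '[[[0, 0.3, 0, 0, 5], [0, 0.6, 0, 0, 5], [0, 0.8, 0, 0, 5], [0, 1, 0, 0, 5], [0, 1, 0, 0, 5], [0, 1, 0, 0, 5], [0, 1, 0, 0, 5], [0, 1, 0, 0, 5]]]'

```text
t: 17.88
ee_pos: [0.554, 0.2045, 0.2396]
tool_rot: [-3.141, -0.0, 1.601]
ft_force: [-4.8, -0.2, -0.2]
finger_gap: 0.0132
grasp_force: 60.1
```

Call:
apply_moves --commands '[[[0, 0.2, 0, 0, 5], [0, 0.4, 0, 0, 5], [0, 0.4, 0, 0, 5], [0, 0.4, 0, 0, 5], [0, 0.4, 0, 0, 5], [0, 0.4, 0, 0, 5], [0, 0.4, 0, 0, 5], [0, 0.4, 0, 0, 5]]]'

```text
t: 18.55
ee_pos: [0.554, 0.2045, 0.2395]
tool_rot: [-3.14, -0.0, 1.601]
ft_force: [-7.1, -0.2, -0.0]
finger_gap: 0.0133
grasp_force: 60.2
```

Call:
apply_moves --commands '[[[0, -0.6, 0, 0, 5], [0, -1.2, 0, 0, 5], [0, -1.2, 0.5, 0, 5], [0, -1.2, 1, 0, 5], [0, -1.2, 1.5, 0, 5], [0, -1.2, 2, 0, 5], [0, -1.2, 2, 0, 5], [0, -1.2, 2, 0, 5]]]'

```text
t: 19.22
ee_pos: [0.5538, 0.2045, 0.2382]
tool_rot: [3.141, -0.0, 1.601]
ft_force: [-4.9, -0.9, 5.1]
finger_gap: 0.0132
grasp_force: 61.2
```

```bash
python3 -c "
from h import *
goto(.5532,.2045,.2275,1.601)"
```

```text
t 19.22 pos [0.5538 0.2045 0.2382] rpy [ 3.1406e+00 -4.0000e-04  1.6008e+00] F [-4.88 -0.94  5.06] gap 0.0132 pad 61.2
shift [-0.  -0.6 10.7] spin -0.0002
```

Call:
apply_moves --commands '[[[0, -0.3, 0, 0, 5], [0, -0.6, 0, 0, 5], [0, -0.6, 0, 0, 5], [0, -0.6, 0.3, 0, 5], [0, -0.6, 0.5, 0, 5], [0, -0.6, 0.5, 0, 5], [0, -0.6, 0.5, 0, 5], [0, -0.6, 0.5, 0, 5]]]'

```text
t: 19.88
ee_pos: [0.5536, 0.2045, 0.2381]
tool_rot: [3.14, -0.001, 1.601]
ft_force: [-3.0, -1.5, 7.7]
finger_gap: 0.0133
grasp_force: 61.7
```

Call:
apply_moves --commands '[[[0, -0.2, 0, 0, 5], [0, -0.3, 0.2, 0, 5], [0, -0.3, 0.4, 0, 5], [0, -0.3, 0.4, 0, 5], [0, -0.3, 0.4, 0, 5], [0, -0.3, 0.4, 0, 5], [0, -0.3, 0.4, 0, 5], [0, -0.3, 0.4, 0, 5]]]'

```text
t: 20.55
ee_pos: [0.5536, 0.2046, 0.238]
tool_rot: [3.139, -0.001, 1.601]
ft_force: [-3.0, -1.0, 10.2]
finger_gap: 0.013
grasp_force: 61.8
```

```bash
python3 - <<'E'
from h import *
goto(.5532,.2045,.2275,1.601)
print(robot.sense()['wrist_torque'])
c=calibration('wrist');im=grab_frame('wrist');save('','w7',cv2.resize(im[170:400,250:420],None,fx=3,fy=2.6,interpolation=cv2.INTER_CUBIC))
E
```

```text
t 20.55 pos [0.5536 0.2046 0.238 ] rpy [ 3.1387e+00 -7.0000e-04  1.6006e+00] F [-2.98 -0.95 10.19] gap 0.013 pad 61.8
shift [-0.1 -0.4 10.5] spin -0.0004
[-0.22980375  0.57332434 -0.00436432]
```

Call:
apply_moves --commands '[[[0, -0.2, 0, 0, 5], [0, -0.4, 0, 0, 5], [0, -0.6, 0, 0, 5], [0, -0.6, 0, 0, 5], [0, -0.6, 0, 0, 5], [0, -0.6, 0, 0, 5], [0, -0.6, 0, 0, 5], [0, -0.6, 0, 0, 5]]]'

```text
t: 21.27
ee_pos: [0.5534, 0.2046, 0.238]
tool_rot: [3.138, -0.001, 1.601]
ft_force: [-0.1, -0.9, 9.1]
finger_gap: 0.0131
grasp_force: 61.7
```

Call:
apply_moves --commands '[[[0, 0, 0.1, 0, 5], [0, 0, 0.2, 0, 5], [0, 0, 0.3, 0, 5], [0, 0, 0.4, 0, 5], [0, 0, 0.4, 0, 5], [0, 0, 0.4, 0, 5], [0, 0, 0.4, 0, 5], [0, 0, 0.4, 0, 5]]]'

```text
t: 21.93
ee_pos: [0.5534, 0.2046, 0.2379]
tool_rot: [3.137, -0.001, 1.601]
ft_force: [-1.1, -1.0, 12.5]
finger_gap: 0.0131
grasp_force: 62.0
```

```bash
python3 - <<'E'
from h import *
goto(.5532,.2045,.2275,1.601)
print(robot.sense()['wrist_torque'])
E
```

```text
t 21.93 pos [0.5534 0.2046 0.2379] rpy [ 3.1375e+00 -8.0000e-04  1.6006e+00] F [-1.09 -1.   12.52] gap 0.0131 pad 62.0
shift [-0.1 -0.3 10.4] spin -0.0004
[-0.28496871  0.32433981  0.00414364]
```

Call:
apply_moves --commands '[[[0, 0, -0.5, 0, 5], [0, 0, -1, 0, 5], [0, 0, -1.2, 0, 5], [0, -0.3, -1.2, 0, 5], [0, -0.5, -1.2, 0, 5], [0, -0.5, -1.2, 0, 5], [0, -0.5, -1.2, 0, 5], [0, -0.5, -1.2, 0, 5]]]'

```text
t: 22.6
ee_pos: [0.5515, 0.2044, 0.2369]
tool_rot: [-3.141, 0.0, 1.601]
ft_force: [1.5, 0.5, -3.3]
finger_gap: 0.0132
grasp_force: 60.0
```

Call:
apply_moves --commands '[[[0, -0.2, 0, 0, 5], [0, -0.4, 0, 0, 5], [0, -0.5, 0, 0, 5], [0, -0.5, 0, 0, 5], [0, -0.5, 0, 0, 5], [0, -0.5, 0, 0, 5], [0, -0.5, 0, 0, 5], [0, -0.5, 0, 0, 5]]]'

```text
t: 23.27
ee_pos: [0.5511, 0.2044, 0.2376]
tool_rot: [3.142, -0.0, 1.601]
ft_force: [1.5, 0.1, -3.8]
finger_gap: 0.0134
grasp_force: 59.7
```

Call:
apply_moves --commands '[[[0, 0.5, 0, 0, 5], [0, 0.8, 0, 0, 5], [0, 0.8, 0.4, 0, 5], [0, 0.8, 0.8, 0, 5], [0, 0.8, 1, 0, 5], [0, 0.8, 1.2, 0, 5], [0, 0.8, 1.2, 0, 5], [0, 0.8, 1.2, 0, 5]]]'

```text
t: 23.93
ee_pos: [0.5518, 0.2045, 0.2367]
tool_rot: [3.141, -0.0, 1.601]
ft_force: [-2.5, -0.3, 4.4]
finger_gap: 0.0131
grasp_force: 60.9
```

Call:
apply_moves --commands '[[[0, -0.1, 0.2, 0, 5], [0, -0.2, 0.4, 0, 5], [0, -0.2, 0.6, 0, 5], [0, -0.2, 0.6, 0, 5], [0, -0.2, 0.6, 0, 5], [0, -0.2, 0.6, 0, 5], [0, -0.2, 0.6, 0, 5], [0, -0.2, 0.6, 0, 5]]]'

```text
t: 24.6
ee_pos: [0.5516, 0.2044, 0.2355]
tool_rot: [-3.141, 0.0, 1.601]
ft_force: [-2.7, -0.3, 0.9]
finger_gap: 0.0132
grasp_force: 60.6
```

Call:
apply_moves --commands '[[[0, 0, 0.5, 0, 5], [0, 0, 1, 0, 5], [0, 0, 1.5, 0, 5], [0, 0, 2, 0, 5], [0, 0, 2.5, 0, 5], [0, 0, 3, 0, 5], [0, 0, 3, 0, 5], [0, 0, 3, 0, 5]]]'

```text
t: 25.27
ee_pos: [0.5516, 0.2044, 0.2324]
tool_rot: [-3.141, 0.0, 1.601]
ft_force: [-3.3, 0.0, -3.9]
finger_gap: 0.0132
grasp_force: 60.1
```

Call:
apply_moves --commands '[[[0, -0.2, 0.5, 0, 5], [0, -0.4, 1, 0, 5], [0, -0.4, 1.5, 0, 5], [0, -0.4, 2, 0, 5], [0, -0.4, 2.5, 0, 5], [0, -0.4, 3, 0, 5], [0, -0.4, 3.5, 0, 5], [0, -0.4, 3.5, 0, 5]]]'

```text
t: 25.93
ee_pos: [0.5515, 0.2044, 0.2291]
tool_rot: [3.141, -0.0, 1.601]
ft_force: [0.6, -0.4, -2.8]
finger_gap: 0.0133
grasp_force: 59.8
```

Call:
apply_moves --commands '[[[0, 0, 0.3, 0, 5], [0, 0, 0.6, 0, 5], [0, 0, 0.8, 0, 5], [0, 0, 1, 0, 5], [0, 0, 1.2, 0, 5], [0, 0, 1.2, 0, 5], [0, 0, 1.2, 0, 5], [0, 0, 1.2, 0, 5]]]'

```text
t: 26.6
ee_pos: [0.5514, 0.2045, 0.2281]
tool_rot: [3.141, -0.0, 1.601]
ft_force: [2.0, 0.4, -4.1]
finger_gap: 0.0131
grasp_force: 59.9
```

Call:
apply_moves --commands '[[[0, 0.2, 0.2, 0, 5], [0, 0.2, 0.4, 0, 5], [0, 0.2, 0.6, 0, 5], [0, 0.2, 0.8, 0, 5], [0, 0.2, 0.8, 0, 5], [0, 0.2, 0.8, 0, 5], [0, 0.2, 0.8, 0, 5], [0, 0.2, 0.8, 0, 5]]]'

```text
t: 27.27
ee_pos: [0.5515, 0.2044, 0.2275]
tool_rot: [3.141, -0.0, 1.601]
ft_force: [-2.0, -0.1, 4.1]
finger_gap: 0.0137
grasp_force: 60.9
```

Call:
apply_moves --commands '[[[0, 0, -0.2, 0, 5], [0, 0.1, -0.4, 0, 5], [0, 0.1, -0.4, 0, 5], [0, 0.1, -0.4, 0, 5], [0, 0.1, -0.4, 0, 14], [0, 0.1, -0.4, 0, 18], [0, 0.1, -0.4, 0, 24], [0, 0.1, -0.4, 0, 30]]]' --grip_force 20

```text
t: 27.93
ee_pos: [0.5516, 0.2044, 0.2275]
tool_rot: [-3.141, -0.0, 1.601]
ft_force: [0.5, -0.2, 0.0]
finger_gap: 0.0302
grasp_force: 0.0
```

```bash
python3 - <<'E'
from h import *
goto(.5514,.2045,.32,1.601)
E
```

```text
t 27.93 pos [0.5516 0.2044 0.2275] rpy [-3.1415 -0.      1.6007] F [ 0.48 -0.2   0.05] gap 0.0302 pad 0.0
shift [  0.1  -0.2 -92.5] spin -0.0003
```

Released cleanly. Now rise straight up and verify.

Call:
apply_moves --commands '[[[0, 0, 0, 0, 34], [0, 0, -6, 0, 40], [0, 0, -16, 0, 40], [0, 0, -30, 0, 40], [0, 0, -46, 0, 40], [0, 0, -62, 0, 40], [0, 0, -74, 0, 40], [0, 0, -80, 0, 40]]]'

```text
t: 28.6
ee_pos: [0.5521, 0.2046, 0.3104]
tool_rot: [3.139, -0.001, 1.601]
ft_force: [-0.1, 0.3, 0.3]
finger_gap: 0.0403
grasp_force: 0.0
```

```bash
python3 - <<'E'
from h import *
goto(.5514,.2045,.32,1.601)
def tab(im):
    hsv=cv2.cvtColor(im,cv2.COLOR_RGB2HSV);k,l,st,ce=cv2.connectedComponentsWithStats(cv2.inRange(hsv,(95,110,40),(130,255,255)))
    return [(st[i].tolist(),ce[i].round(1)) for i in range(1,k) if st[i,4]>30]
cw=calibration('wrist');w=grab_frame('wrist');cs=calibration('scene');s=grab_frame('scene')
print('wrist',tab(w));print('scene',tab(s))
P=np.array([.5524,.2045,.222]);print('exp',proj(cw,P+[0,0,.0]),proj(cw,P+[0,-.01,.016]),proj(cs,P))
E
```

```text
t 28.6 pos [0.5521 0.2046 0.3104] rpy [ 3.1386e+00 -1.1000e-03  1.6008e+00] F [-0.06  0.29  0.35] gap 0.0403 pad 0.0
shift [-0.1 -0.7 -9.6] spin -0.0002
wrist [([301, 233, 25, 48, 1056], array([313.1, 257.3])), ([459, 283, 81, 57, 1106], array([488.1, 297.5]))]
scene [([248, 200, 9, 18, 137], array([251.8, 208.6])), ([632, 201, 8, 13, 55], array([636.8, 207.4])), ([194, 297, 20, 17, 280], array([203.3, 305. ]))]
exp (np.float64(313.431821141919), np.float64(253.64033824088068)) (np.float64(312.8938115125279), np.float64(280.26308323346035)) (np.float64(252.12783861023712), np.float64(207.85903882627133))
```

```bash
python3 -c "
from workcell import robot
print(robot.sign_off())"
```

```text
the job is handed in; nothing more can be done
None
```

The slide rack now hangs in the stainer's seat, released and handed in at about 29 s. The bar bottomed 12 mm below the prong tops; I did not see the catch close directly, but its resistance rose and gave way as the bar passed, and the highest push I measured on the hook was about 16 N, when the bar first caught at the back edge of the slot.

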